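# Level the setting shelf of a cookie cabinet under load

## Robot

A 6-joint arm with a two-finger parallel gripper is mounted at the origin on the work surface. World frame = base frame: x ahead of the robot, y to its left, z up, the work surface at z = 0. Lengths are in m, angles in degrees, forces in N, time in s.
With the tool pointing down it reaches from about 0.375 to 0.9 m from the base axis. Payload 3.1 kg.
Tool frame: the origin (TCP) lies on the centre line of the jaws, within the pads' length; the fingertips stand 25 mm ahead of it and the grasp point (between the pads) lies 6 mm ahead of it; z points along the fingers, y is the line along which they close (so a half turn about z gives the same grasp; the last joint's range is limited). The gripper opens to 87 mm and grips with 3 to 60 N. Pads are 19 mm wide; open, the fingers measure 117 mm over their backs; the gripper's body (75 mm by 190 mm) begins 51 mm behind the grasp point.
Start: joints at [62.08, 30.224, 82.088, -0, 67.689, -10.227], TCP at [0.19, 0.595, 0.248] pointing down, gripper open.
Joint ranges: [-176.69, 176.69], [-43.24, 126.21], [12.49, 139.97], [-82, 262], [0, 151.66], [-163.58, 163.58]. Speed limits (degrees/s): [159.86, 159.86, 180, 180, 180, 180].

## Interface

Orientations are given as a 3x3 rotation matrix whose columns are the frame's x, y, z axes.
In Python, from rig import * gives the robot as it stands.
- The arm moves only by the tool step_arm, never from a script. Its argument "steps" is a list of rows, each a list of 7 numbers: the shift along the tool's x, y, z normalised to -1 to 1, where 1 is 0.3 m, then the turn, a rotation vector about the tool's x, y, z normalised to -1 to 1, where 1 is 45 degrees, then the gripper's target within -1 to 1 (shut at 1, half-way at 0, fully open at -1). A call has 1 to 8 rows; each row is the pose to reach, as a shift and turn from the pose commanded when the call began, along the tool's axes at that moment; what a row does not reach only later rows make up. A row lasts 1/12 s, in which the tool goes at most 41.7 mm and 7.16 degrees, less where a joint would pass 70% of its speed; a pose out of reach is approached as far as the arm can. A call with a number of a shift or a turn outside -1 to 1 is refused whole. A call with a gripper value outside its range is refused whole. The fingers move at their own pace and stop on an object; the grip force is fixed at half the most. Time passes only in rows, so rows that repeat a pose let the fingers close. It gives the time, the measured TCP pose, the force, the opening and the grip force at its end, in the units of the state.
- read_state(): the state, without advancing time (a new reading comes with each control period).
- capture(name): name is "scene" or "top" or "wrist"; returns a dict with "image" (480x640x3 uint8, red, green, blue), "vertical_fov" (degrees; the focal length in pixels is half the picture's height over the tangent of half this angle, whatever the lens; pixels are square), "cx", "cy" (the principal point, pixels), "world_from_camera" (4x4, takes a point from camera to world coordinates); the wrist camera has in their place "T_tool_cam" (4x4, takes a point from camera to tool coordinates, whose origin is the TCP and whose axes are the flange's). Camera axes: x right, y down, z forward; pixel columns grow to the right and rows downward; lengths in m; the calibration is good to about 2 mm. A picture is of the moment at which its call begins: read the wrist's pose just before it. There is no depth.
- hand_in(): hands the job in; it is judged then, once.
The state is a dict: "time_s": time; "joint_positions": joint angles; "qvel": joint speeds; "tau": joint torques, N m; "position": TCP position; "tcp_rot": TCP orientation; "force": force on the tool from outside, world axes, zero at the start; "moment": the same for the moment, N m; "opening": opening from 0.0 (shut) to 1.0 (fully open); "grasp_force": force on a finger pad.
Only numpy, scipy, OpenCV 4.12 (cv2) and the standard library are available. Lean on these libraries where they do the work, as an engineer would, in place of code of your own. Each camera call takes 0.05 s, during which the arm holds its last target. There are 200 camera calls.

## Task

Slide the clear lid of the setting cabinet fully open and leave it open. Then turn the orange levelling foot knob until the bubble of the yellow spirit level stands between its two lines while the level is pressed flat on the shelf, firmly enough (about 10 to 15 N) that the sprung shelf sits down on its foot. Finish while still holding the level pressed like that with the gripper, bubble centred, and leave everything else where it is.

Things in the scene. Friction and masses are not known exactly. Their poses are not given: they have to be found in the camera images.
- cabinet: white bench-top setting cabinet, fixed, 216 x 575 mm, walls 150 mm high with aluminium rails up to 156 mm. Origin on the table under the shelf bay; its y axis runs along the cabinet: the open-topped bay (inside 200 mm wide, from y = -30 to +267 mm, 150 mm deep) lies towards +y, the closed motor housing (y = -300 to -85 mm) towards -y. Fixed edge strip over the bay from y = -85 to -30 mm.
- lid (a joint): travel of the clear sliding lid with steel edges (214 x 300 mm, top face 162 mm above the table): 0 shut over the bay, 0.27 m fully open over the motor housing; it slides along the cabinet's -y direction with about 2 N of friction and stays where it is left. It may start up to 40 mm open.
- lid_handle (a point): middle of the lid's black upright fin handle, 188 mm above the table; the fin is 12 mm thick along the cabinet's y (the sliding direction), 70 mm long across it, and rises from 162 to 200 mm; grip it across its thickness from above or push it. Axes as the cabinet's.
- foot_knob (a joint): angle of the levelling foot's knob, rad, from -1.6 to 1.6 between stops, positive anticlockwise seen from above; anticlockwise raises the foot, clockwise lowers it, by 6 mm per rad; friction torque 0.12 N m, and it stays where it is left. It starts too high (between 0.5 and 1.0); the angle that levels the pressed shelf lies somewhere between -0.4 and 0 and is different each time.
- foot_knob_grip (a point): grip point on the axis of the knob, 139 mm above the table, 205 mm from the cabinet's origin along the cabinet's +y. The orange grip bar is 14 mm thick (along this point's x), 44 mm long (along this point's y, which turns with the knob) and 116 to 150 mm above the table, on a dark disc of 48 mm diameter. At knob angle 0.3 the bar lies along the cabinet's y.
- foot_pad: rubber pad on the foot screw under the far (+y) end of the shelf, on the knob's axis; it goes up and down with the knob and stops the shelf when that is pressed down. Hidden under the shelf.
- shelf: aluminium shelf in the bay, 190 x 305 mm; origin on the middle of its hinged end (cabinet y = -70 mm, 87 mm above the table), y axis along the shelf towards the foot end, z axis normal to its top face. Springs hold the foot end up, 0.06 rad above level, clear of the foot; pressing the level down with about 4 to 6 N brings the shelf down on to the foot 275 mm from the hinge; let go and it rises again.
- level: yellow spirit level standing loose on the shelf, 26 mm wide, 200 mm long, 28 mm high, 0.25 kg; origin at the middle of its underside, y axis along it, about along the shelf towards the foot. The green vial with the white bubble and two black lines is set in the top face, centred 58 mm from the middle towards +y.
- level_press (a point): middle of the black rubber patch (44 mm long) on the top face of the level, where to press down; about 122 mm above the table at rest, 114 to 118 mm with the shelf pressed down on to its foot. Axes as the level's.
- bubble (a joint): place of the bubble along the vial, m, 0 at the middle between the lines, from -0.018 to 0.018 (ends of the vial); positive towards the level's +y, the foot end. The bubble goes to the higher end and takes about 1.5 s to come to rest. It is inside the lines within 0.0035 of the middle. With the shelf pressed on to the foot it moves about 0.011 m per rad of the knob (anticlockwise: more positive); with the shelf up it stands at the + end.
- shelf_cutter: steel ring cookie cutter, 44 mm diameter, 22 mm high, standing on the shelf beside the level; leave it there (it rides with the shelf). Origin at its underside.
- mug: white mug, 80 mm diameter, 90 mm high, beyond the cabinet; leave it. Origin under its centre.
- sugar_jar: glass jar with red cap, 72 mm diameter, 110 mm high, beyond the cabinet; leave it. Origin under its centre.
- spice_jar: small amber jar with black cap, 44 mm diameter, 80 mm high, beyond the cabinet; leave it. Origin under its centre.
- rolling_pin: wooden rolling pin, 48 mm diameter, 400 mm long, to the left of the cabinet; leave it. Origin under its middle.
- spatula: spatula lying to the right of the cabinet; leave it. Origin under its middle.
- round_cutter: steel ring cookie cutter, 70 mm diameter, 30 mm high, to the right of the cabinet; leave it. Origin under its centre.

How it is judged:
By the outcome, as a careful person would: the job done as asked, in the order asked, and still so for the second after the job is handed in, while the arm keeps its last pose, push and grip.
It also fails if it takes over 72 s, if anything falls off the work surface, if the arm or the gripper's body presses on something with over 40 N, if the wrist force passes 120 N, or if a joint passes its speed limit or range.

## Working session

There is one attempt and no reset: what is moved stays moved. The work goes in short steps, Python scripts to look and compute and a tool call to move; the robot and the scene stay as the last step left them, time stands still between calls to the robot, and variables do not carry over. Pictures are saved under pics/ and viewed, at most 10 in all, crops included, and the job is handed in when it is done.

Besides the shell and the picture viewer there is one more tool, called after ">>>" as name(argument=value, ...), one argument or row to a line, values as JSON. step_arm: Moves the arm, as the interface text tells. Scaled input: -1 to 1 covers 0.3 m each way for a shift and 45 degrees each way for a turn. Its arguments: {"type":"object","properties":{"steps":{"type":"array"}},"required":["steps"]}

```bash
mkdir -p pics; ls
cat > h.py <<'E'
from rig import *
import numpy as np, cv2
def snap(c,name):
    s=read_state(); d=capture(c); cv2.imwrite(f'pics/{name}.png',d['image'][:,:,::-1])
    if 'world_from_camera' in d: T=np.array(d['world_from_camera'])
    else:
        W=np.eye(4); W[:3,:3]=s['tcp_rot']; W[:3,3]=s['position']; T=W@np.array(d['T_tool_cam'])
    f=240/np.tan(np.radians(d['vertical_fov'])/2)
    return d['image'],(T,f,d['cx'],d['cy'])
def ray(cam,u,v,z):
    T,f,cx,cy=cam; r=T[:3,:3]@np.array([(u-cx)/f,(v-cy)/f,1]); o=T[:3,3]
    return o+r*(z-o[2])/r[2]
def proj(cam,p):
    T,f,cx,cy=cam; q=T[:3,:3].T@(np.array(p)-T[:3,3]); return q[:2]/q[2]*f+[cx,cy]
def mask(img,lo,hi):
    return cv2.inRange(cv2.cvtColor(img,cv2.COLOR_RGB2HSV),np.array(lo),np.array(hi))
def blobs(m,amin=40):
    n,l,st,c=cv2.connectedComponentsWithStats(m)
    return [(st[i].tolist(),c[i].round(1).tolist()) for i in range(1,n) if st[i,4]>=amin]
E
python3 - <<'E'
from h import *
import pickle
s=read_state(); print({k:np.round(v,3).tolist() for k,v in s.items()})
C={}
for c in ('top','scene','wrist'):
    im,cam=snap(c,c+'0'); C[c]=cam
    print(c,np.round(cam[0],3).tolist(),cam[1:])
    print('orange',blobs(mask(im,(5,150,120),(17,255,255)))); print('yellow',blobs(mask(im,(22,120,120),(34,255,255))))
    print('green',blobs(mask(im,(40,80,80),(80,255,255)),15))
pickle.dump(C,open('C.pkl','wb'))
E
```

```text
pics
{'time_s': 0.0, 'joint_positions': [62.079, 30.278, 82.158, -0.002, 67.691, -10.229], 'qvel': [0.059, -0.015, 0.023, 0.094, 0.087, 0.104], 'tau': [-0.001, -44.004, -17.659, 0.063, 0.058, -0.0], 'position': [0.19, 0.595, 0.247], 'tcp_rot': [[-0.953, 0.304, -0.001], [0.304, 0.953, -0.002], [0.0, -0.002, -1.0]], 'force': [0.078, 0.454, -0.203], 'moment': [-0.011, 0.016, 0.046], 'grasp_force': 0.0, 'opening': 1.006}
top [[0.019, -0.982, 0.188, 0.269], [-1.0, -0.017, 0.014, -0.003], [-0.01, -0.188, -0.982, 1.843], [0.0, 0.0, 0.0, 1.0]] (np.float64(616.5826533990637), 325.8482039697653, 233.78401063923005)
orange [([280, 157, 22, 14, 53], [289.3, 161.5]), ([532, 219, 45, 74, 1068], [557.6, 259.2]), ([522, 223, 9, 8, 40], [525.6, 226.1]), ([81, 233, 30, 33, 391], [92.1, 249.4]), ([160, 247, 8, 55, 238], [163.6, 277.7]), ([524, 264, 4, 28, 61], [525.2, 277.9]), ([70, 274, 23, 36, 497], [82.6, 291.0]), ([61, 320, 24, 40, 608], [73.3, 340.6]), ([89, 331, 10, 23, 96], [94.0, 342.3])]
yellow [([98, 130, 10, 18, 132], [102.3, 138.1]), ([204, 131, 81, 22, 1104], [241.8, 141.0]), ([288, 132, 2
[... 2069 characters left out ...]
.float64(544.6189285811427), 315.6591772248465, 248.27282246470025)
orange [([387, 137, 28, 14, 256], [400.7, 142.2]), ([413, 156, 30, 12, 285], [427.3, 161.6]), ([440, 176, 28, 12, 270], [453.7, 181.5]), ([379, 203, 65, 32, 541], [410.0, 218.4]), ([11, 351, 100, 96, 3426], [58.4, 401.2])]
yellow []
green [([31, 364, 61, 55, 2013], [60.7, 390.5])]
wrist [[0.304, 0.908, 0.288, 0.111], [0.953, -0.289, -0.095, 0.62], [-0.003, 0.303, -0.953, 0.383], [0.0, 0.0, 0.0, 1.0]] (np.float64(334.6582962045053), 320.98781858991345, 239.61285624397752)
orange [([446, 301, 39, 28, 729], [468.7, 313.0]), ([392, 360, 54, 33, 1344], [414.5, 377.8]), ([276, 399, 20, 10, 125], [287.4, 404.2])]
yellow []
green []
```

Run:
```python
import cv2
i=cv2.imread('pics/top0.png')[100:400,150:550]; cv2.imwrite('pics/top0c.png',cv2.resize(i,(800,600),interpolation=cv2.INTER_CUBIC))
```

```text
(no output)
```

View pics/top0c.png

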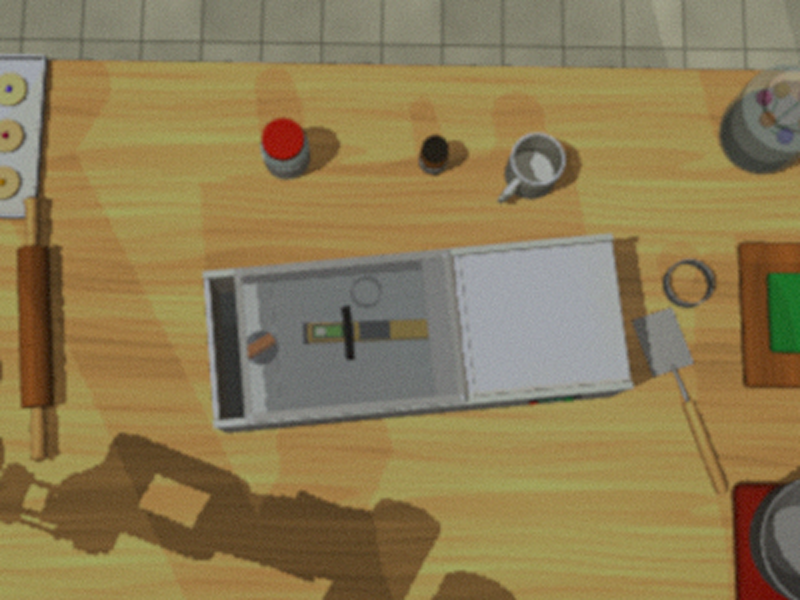

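View pics/scene0.png

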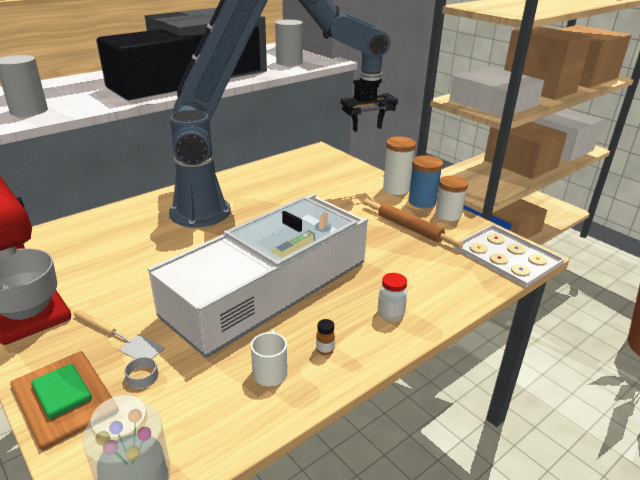

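The top crop shows the fin at crop (348,333), the knob bar at (262,345), and the level spanning x=304–428 near y=331. The cabinet's outer corners are about (205,272), (612,237), (632,385) and (218,425).

Run:
```python
from h import *
import pickle
cam=pickle.load(open('C.pkl','rb'))['top']
im=cv2.imread('pics/top0.png')[:,:,::-1].copy()
g=lambda u,v,z: ray(cam,150+u/2,100+v/2,z)
for n,u,v,z in [('c_fl',205,272,.156),('c_fr',612,237,.152),('c_nr',632,385,.152),('c_nl',218,424,.156),('split_f',450,252,.156),('split_n',467,400,.156),('knob',262,345,.15),('lev+',304,332,.115),('lev-',428,330,.105),('vial',328,331,.12),('cutter',366,291,.12)]:
    print(n,g(u,v,z).round(4))
# fin: dark pixels
h=mask(im,(0,0,0),(179,255,45)); b=[x for x in blobs(h[240:300,300:340],30)]; print(b)
ys,xs=np.nonzero(h[250:282,315:332]); 
for z in (.2,.188): print('fin',ray(cam,315+xs.mean(),250+ys.mean(),z).round(4))
m=mask(im,(3,60,60),(20,255,255))[255:290,265:295]; ys,xs=np.nonzero(m); print(len(xs))
(c,sz,a)=cv2.minAreaRect(np.c_[xs+265,ys+255].astype(np.float32)); bx=cv2.boxPoints((c,sz,a)); print(c,sz,a); print('knob',ray(cam,*c,.15).round(4))
P=np.array([ray(cam,*p,.15) for p in bx]).round(4); print(P)
```

```text
c_fl [0.5826 0.2248 0.156 ]
c_fr [ 0.6429 -0.3431  0.152 ]
c_nr [ 0.4361 -0.3661  0.152 ]
c_nl [0.3725 0.1984 0.156 ]
split_f [ 0.6168 -0.1163  0.156 ]
split_n [ 0.4112 -0.1402  0.156 ]
knob [0.4825 0.1425 0.15  ]
lev+ [0.5064 0.0867 0.115 ]
lev- [ 0.5137 -0.0889  0.105 ]
vial [0.5077 0.0526 0.12  ]
cutter [5.658e-01 1.000e-04 1.200e-01]
[([21, 14, 6, 26, 77], [23.7, 25.7])]
fin [0.4966 0.0241 0.2   ]
fin [0.4983 0.0243 0.188 ]
94
(279.6029357910156, 272.3382263183594) (6.345447540283203, 15.4348726272583) 59.036251068115234
knob [0.4828 0.1464 0.15  ]
[[0.479  0.1691 0.15  ]
 [0.5017 0.1332 0.15  ]
 [0.4867 0.1237 0.15  ]
 [0.464  0.1595 0.15  ]]
```

```bash
cat >> h.py <<'E'
from scipy.spatial.transform import Rotation as Ro
Y=np.array([-.1055,.9944,0]); X=np.array([.9944,.1055,0]); O=np.array([.506,-.059,0])
def to(p,yaw):
    s=read_state(); R=np.array(s['tcp_rot']); c,n=np.cos(np.radians(yaw)),np.sin(np.radians(yaw))
    G=np.array([[-n,c,0],[c,n,0],[0,0,-1.]])
    d=R.T@(np.array(p)-s['position']); r=Ro.from_matrix(R.T@G).as_rotvec(degrees=True)
    print('t',round(s['time_s'],2),'pos',np.round(s['position'],4),'F',np.round(s['force'],1),'op',round(s['opening'],3))
    print('shift',(d/.3).round(3),'turn',(r/45).round(3),'rows',np.linalg.norm(d)/.0417,np.linalg.norm(r)/7.16)
E
python3 - <<'E'
from h import *
fin=np.array([.4972,.0243,0])
to(fin+.05*Y+[0,0,.235],6.06); to((fin+.05*Y+[0,0,.235]+[.19,.595,.248])/2,39)
E
```

```text
t 0.15 pos [0.1897 0.595  0.2468] F [-1.3 -0.7 -0.8] op 0.999
shift [-1.488 -1.348  0.041] turn [-2.000e-03  1.000e-03  1.472e+00] rows 14.44641676240313 9.25234535250301
t 0.15 pos [0.1897 0.595  0.2468] F [-1.3 -0.7 -0.8] op 0.999
shift [-0.744 -0.674  0.019] turn [-0.002  0.     0.74 ] rows 7.224798717889624 4.651796649935043
```

>>> step_arm(
  steps=[
    [-0.75, -0.67, 0.02, 0, 0, 0.74, 0],
    [-0.75, -0.67, 0.02, 0, 0, 0.74, 0],
    [-0.75, -0.67, 0.02, 0, 0, 0.74, 0],
    [-0.75, -0.67, 0.02, 0, 0, 0.74, 0],
    [-0.75, -0.67, 0.02, 0, 0, 0.74, 0],
    [-0.75, -0.67, 0.02, 0, 0, 0.74, 0],
    [-0.75, -0.67, 0.02, 0, 0, 0.74, 0],
    [-0.75, -0.67, 0.02, 0, 0, 0.74, 0],
  ],
)

```text
time_s: 0.82
position: [0.3452, 0.3313, 0.2413]
tcp_rot: [[-0.626, 0.78, 0.0], [0.78, 0.626, -0.003], [-0.002, -0.001, -1.0]]
force: [-0.0, 0.2, 0.4]
opening: 0.526
grasp_force: 0.0
```

Run:
```python
from h import *
fin=np.array([.4972,.0243,0])
to(fin+.05*Y+[0,0,.235],6.06)
```

```text
t 0.82 pos [0.3452 0.3313 0.2413] F [-0.   0.2  0.4] op 0.526
shift [-0.975 -0.156  0.023] turn [-0.001  0.003  0.727] rows 7.104318893332442 4.568206210070939
```

>>> step_arm(
  steps=[
    [-0.975, -0.155, 0.02, 0, 0, 0.73, 0],
    [-0.975, -0.155, 0.02, 0, 0, 0.73, 0],
    [-0.975, -0.155, 0.02, 0, 0, 0.73, 0],
    [-0.975, -0.155, 0.02, 0, 0, 0.73, 0],
    [-0.975, -0.155, 0.02, 0, 0, 0.73, 0],
    [-0.975, -0.155, 0.02, 0, 0, 0.73, 0],
    [-0.975, -0.155, 0.02, 0, 0, 0.73, 0],
    [-0.975, -0.155, 0.02, 0, 0, 0.73, 0],
  ],
)

```text
time_s: 1.48
position: [0.4959, 0.0737, 0.2358]
tcp_rot: [[-0.102, 0.995, 0.005], [0.995, 0.102, -0.003], [-0.003, 0.005, -1.0]]
force: [0.6, -0.0, 0.7]
opening: 0.498
grasp_force: 0.0
```

Run:
```python
from h import *
fin=np.array([.4972,.0243,0])
to(fin+.05*Y+[0,0,.199],6.06)
im,cam=snap('wrist','w1')
```

```text
t 1.48 pos [0.4959 0.0737 0.2358] F [ 0.6 -0.   0.7] op 0.498
shift [ 0.003 -0.014  0.123] turn [ 0.006  0.004 -0.005] rows 0.8872797565138762 0.05651360630617078
```

View pics/w1.png

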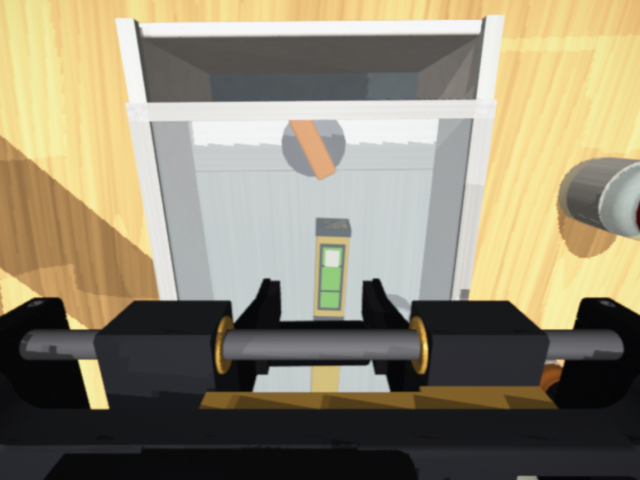

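The wrist view shows the lid's far edge at row ~105, the knob bar at (313,145) under the lid, the vial at (330,278), and the fin lying across between the fingers. I'll go down and then push.

>>> step_arm(
  steps=[
    [0, -0.01, 0.12, 0, 0, 0, 0],
    [0, -0.01, 0.12, 0, 0, 0, 0],
    [-0.04, -0.01, 0.12, 0, 0, 0, 0],
    [-0.08, -0.01, 0.12, 0, 0, 0, 0],
    [-0.11, -0.01, 0.12, 0, 0, 0, 0],
    [-0.14, -0.01, 0.12, 0, 0, 0, 0],
    [-0.18, -0.01, 0.12, 0, 0, 0, 0],
    [-0.23, -0.01, 0.12, 0, 0, 0, 0],
  ],
)

```text
time_s: 2.2
position: [0.4964, 0.0098, 0.2007]
tcp_rot: [[-0.108, 0.994, 0.003], [0.994, 0.108, 0.001], [0.001, 0.003, -1.0]]
force: [0.4, 3.5, 1.3]
opening: 0.499
grasp_force: 1.6
```

Run:
```python
from h import *
import numpy as np
fin=np.array([.4972,.0243,0])
to(fin-.235*Y+.0155*Y+[0,0,.199],6.06)
im,cam=snap('wrist','w2')
# rays from the earlier w1 picture
s=read_state()
```

```text
t 2.2 pos [0.4964 0.0098 0.2007] F [0.4 3.5 1.3] op 0.499
shift [-0.684  0.006  0.005] turn [ 0.004 -0.001  0.003] rows 4.920757471133793 0.029461742027246277
```

>>> step_arm(
  steps=[
    [-0.06, 0, 0, 0, 0, 0, 0],
    [-0.12, 0, 0, 0, 0, 0, 0],
    [-0.18, 0, 0, 0, 0, 0, 0],
    [-0.24, 0, 0, 0, 0, 0, 0],
    [-0.3, 0, 0, 0, 0, 0, 0],
    [-0.36, 0, 0, 0, 0, 0, 0],
    [-0.42, 0, 0, 0, 0, 0, 0],
    [-0.48, 0, 0, 0, 0, 0, 0],
  ],
)

```text
time_s: 2.92
position: [0.5115, -0.1337, 0.2002]
tcp_rot: [[-0.107, 0.994, 0.002], [0.994, 0.107, 0.001], [0.001, 0.002, -1.0]]
force: [2.9, 3.8, 0.7]
opening: 0.502
grasp_force: 1.6
```

Run:
```python
from h import *
fin=np.array([.4972,.0243,0])
to(fin-.235*Y+.0155*Y+[0,0,.199],6.06)
im,cam=snap('wrist','w3')
```

```text
t 2.92 pos [ 0.5115 -0.1337  0.2002] F [2.9 3.8 0.7] op 0.502
shift [-0.203  0.008  0.004] turn [ 0.002 -0.001  0.001] rows 1.4609032716240598 0.017657888256946933
```

View pics/w3.png

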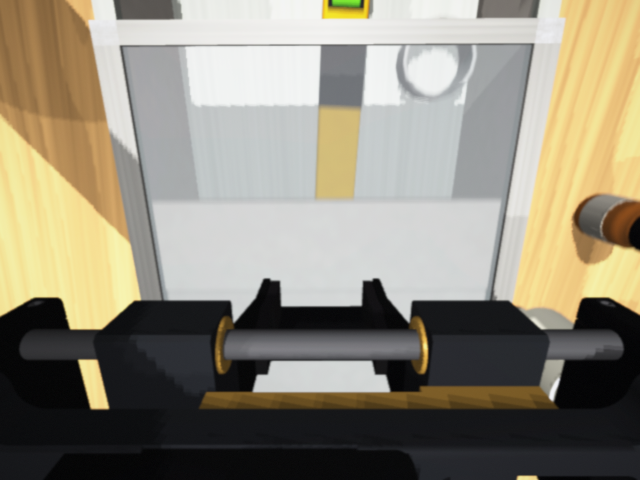

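The lid's edge is at row ~20–43 and it is still moving at low force. About 60 mm of travel remains.

>>> step_arm(
  steps=[
    [-0.05, 0, 0, 0, 0, 0, 0],
    [-0.09, 0, 0, 0, 0, 0, 0],
    [-0.12, 0, 0, 0, 0, 0, 0],
    [-0.14, 0, 0, 0, 0, 0, 0],
    [-0.155, 0, 0, 0, 0, 0, 0],
    [-0.17, 0, 0, 0, 0, 0, 0],
  ],
)

```text
time_s: 3.47
position: [0.5162, -0.1839, 0.1995]
tcp_rot: [[-0.107, 0.994, -0.001], [0.994, 0.107, 0.001], [0.001, -0.001, -1.0]]
force: [0.1, 2.8, 1.9]
opening: 0.503
grasp_force: 1.2
```

>>> step_arm(
  steps=[
    [-0.01, 0, 0, 0, 0, 0, 0],
    [-0.02, 0, 0, 0, 0, 0, 0],
    [-0.03, 0, 0, 0, 0, 0, 0],
  ],
)

```text
time_s: 3.72
position: [0.5166, -0.188, 0.1995]
tcp_rot: [[-0.106, 0.994, -0.002], [0.994, 0.106, 0.01], [0.011, -0.001, -1.0]]
force: [1.2, 19.8, 9.9]
opening: 0.496
grasp_force: 10.0
```

>>> step_arm(
  steps=[
    [-0.01, 0, 0, 0, 0, 0, 0],
    [-0.02, 0, 0, 0, 0, 0, 0],
  ],
)

```text
time_s: 3.88
position: [0.5166, -0.1883, 0.1996]
tcp_rot: [[-0.105, 0.994, -0.004], [0.994, 0.105, 0.021], [0.022, -0.001, -1.0]]
force: [1.7, 33.9, 14.5]
opening: 0.5
grasp_force: 16.8
```

The lid is at its stop. Next I back off and lift.

>>> step_arm(
  steps=[
    [0.06, 0, 0, 0, 0, 0, -0.4],
    [0.12, 0, 0, 0, 0, 0, -0.4],
    [0.18, 0, -0.1, 0, 0, 0, -0.4],
    [0.28, 0, -0.15, 0, 0, 0, -0.4],
    [0.4, 0, -0.15, 0, 0, 0, -0.4],
    [0.54, 0, -0.15, 0, 0, 0, -0.4],
    [0.68, 0, -0.15, 0, 0, 0, -0.4],
    [0.8, 0, -0.15, 0, 0, 0, -0.4],
  ],
)

```text
time_s: 4.55
position: [0.492, 0.0416, 0.2448]
tcp_rot: [[-0.107, 0.994, 0.001], [0.994, 0.107, -0.001], [-0.001, 0.001, -1.0]]
force: [0.4, 0.5, 0.3]
opening: 0.695
grasp_force: 0.0
```

Run:
```python
from h import *
s=read_state(); print(s['position'],s['joint_positions'],s['force'])
im,cam=snap('wrist','w4')
m=mask(im,(3,110,110),(18,255,255)); print('orange',blobs(m,100))
print('green',blobs(mask(im,(40,80,80),(80,255,255)),30))
import pickle; pickle.dump(cam,open('w4.pkl','wb'))
```

```text
[0.49202119 0.04158394 0.24477327] [-8.14087055e+00  2.03610983e+01  1.00780294e+02 -3.85185206e-02
  5.87887919e+01 -1.42871930e+01] [0.36103582 0.53332573 0.27361836]
orange [([106, 0, 6, 43, 119], [108.5, 17.4]), ([512, 0, 25, 81, 410], [524.3, 33.2]), ([629, 0, 11, 14, 132], [634.7, 6.7]), ([303, 46, 45, 82, 1039], [325.6, 90.3]), ([0, 87, 179, 229, 21171], [73.1, 218.7]), ([566, 170, 63, 61, 1786], [592.2, 206.8])]
green [([329, 201, 24, 65, 1021], [339.9, 239.0])]
```

View pics/w4.png

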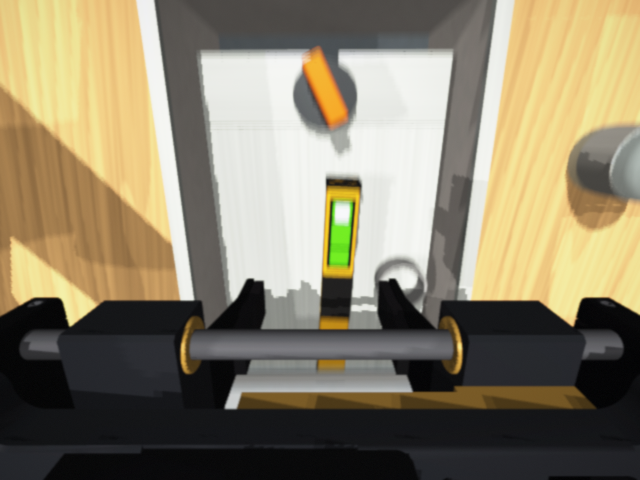

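The knob bar shows at (325,90) running from (312,50) to (340,125), the vial is at (341,238), and the black patch is at (337,292). The lid is clear of the bay.

```bash
cat >> h.py <<'E'
def knob(im,cam):
    m=mask(im,(3,150,110),(16,255,255)); 
    cs,_=cv2.findContours(m,cv2.RETR_EXTERNAL,cv2.CHAIN_APPROX_NONE)
    best=None
    for c in cs:
        if cv2.contourArea(c)<200: continue
        p=c[:,0,:].astype(float); r=cv2.minAreaRect(c); q=ray(cam,*r[0],.15)
        if np.hypot(*(q-[.483,.145,.15])[:2])<.03:
            b=np.array([ray(cam,*x,.15) for x in cv2.boxPoints(r)]); e=[b[1]-b[0],b[2]-b[1]]; L=max(e,key=np.linalg.norm)
            a=np.degrees(np.arctan2(L[1],L[0]))%180
            print('knob c',q.round(4),'len',[np.linalg.norm(x).round(4) for x in e],'dir',a.round(1),'angle',.3+np.radians(a-96.06))
E
python3 - <<'E'
from h import *
import pickle
cam=pickle.load(open('w4.pkl','rb')); im=cv2.imread('pics/w4.png')[:,:,::-1].copy()
knob(im,cam)
for n,u,v,z in [('vial',341,233,.123),('patch+',339,277,.122),('levend',344,179,.13),('levL',327,277,.122),('levR',354,277,.122),('wallL',188,300,.156),('wallLfar',147,40,.156),('wallR',482,220,.156),('lidedge+',322,377,.162)]:
    p=ray(cam,u,v,z); print(n,p.round(4),'cab',((p-O)@X).round(4),((p-O)@Y).round(4))
to([.4835,.1445,.23],32); to([.4835,.1445,.145],32)
E
```

```text
knob c [0.483  0.1514 0.15  ] len [np.float64(0.015), np.float64(0.045)] dir 122.4 angle 0.7598847569456972
vial [0.5084 0.0498 0.123 ] cab 0.0139 0.1079
patch+ [0.5117 0.0109 0.122 ] cab 0.013 0.0689
levend [0.5047 0.0936 0.13  ] cab 0.0148 0.1519
levL [0.5016 0.0098 0.122 ] cab 0.0029 0.0689
levR [0.5242 0.0123 0.122 ] cab 0.0256 0.0689
wallL [ 0.3979 -0.0048  0.156 ] cab -0.1018 0.0653
wallLfar [0.3761 0.1654 0.156 ] cab -0.1055 0.2369
wallR [0.6013 0.0791 0.156 ] cab 0.1093 0.1273
lidedge+ [ 0.5046 -0.0584  0.162 ] cab -0.0013 0.0007
t 4.6 pos [0.49   0.0475 0.2446] F [-2.1  2.7 -0.1] op 0.7
shift [0.324 0.015 0.05 ] turn [ 0.    -0.006 -0.569] rows 2.3578589236267296 3.5788810449926336
t 4.6 pos [0.49   0.0475 0.2446] F [-2.1  2.7 -0.1] op 0.7
shift [0.322 0.015 0.333] turn [ 0.    -0.006 -0.569] rows 3.3375120331782564 3.5788810449926336
```

>>> step_arm(
  steps=[
    [0.32, 0.015, 0.05, 0, 0, -0.57, -0.4],
    [0.32, 0.015, 0.05, 0, 0, -0.57, -0.4],
    [0.32, 0.015, 0.05, 0, 0, -0.57, -0.4],
    [0.32, 0.015, 0.05, 0, 0, -0.57, -0.4],
    [0.32, 0.015, 0.05, 0, 0, -0.57, -0.4],
    [0.32, 0.015, 0.05, 0, 0, -0.57, -0.4],
    [0.32, 0.015, 0.05, 0, 0, -0.57, -0.4],
  ],
)

```text
time_s: 5.18
position: [0.487, 0.1352, 0.2296]
tcp_rot: [[-0.525, 0.851, 0.001], [0.851, 0.525, -0.0], [-0.001, 0.0, -1.0]]
force: [-0.1, -0.1, 0.1]
opening: 0.7
grasp_force: 0.0
```

Run:
```python
from h import *
im,cam=snap('wrist','w5')
knob(im,cam)
to([.484,.1455,.145],32.4)
```

```text
knob c [0.4815 0.1516 0.15  ] len [np.float64(0.0131), np.float64(0.0487)] dir 122.4 angle 0.760374194284165
t 5.23 pos [0.487  0.1351 0.2297] F [-0.9 -0.6  0.7] op 0.703
shift [0.035 0.01  0.282] turn [ 0.     0.001 -0.016] rows 2.046660212118749 0.10183631170428858
```

View pics/w5.png

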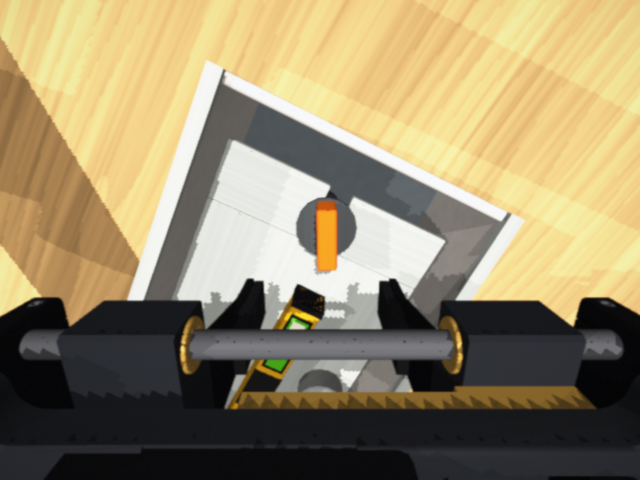

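The bar's top face spans rows 210–271 at column 326, and it is parallel to the pads. The cabinet's end corners are at about (208,63) and (522,217).

Run:
```python
from h import *
im,cam=snap('wrist','w5b')
for n,u,v,z in [('c1',208,63,.156),('c2',522,217,.156),('bartop',326,210,.15),('barbot',327,271,.15)]:
    p=ray(cam,u,v,z); print(n,p.round(4),'cab',((p-O)@X).round(4),((p-O)@Y).round(4))
m=cv2.minAreaRect(np.argwhere(mask(im,(8,180,215),(18,255,255))[190:290,300:350])[:,::-1].astype(np.float32)); print(m)
q=ray(cam,m[0][0]+300,m[0][1]+190,.15);print(q)
to([q[0],q[1],.145],32.4)
```

```text
c1 [0.3701 0.2044 0.156 ] cab -0.1073 0.2762
c2 [0.5813 0.2298 0.156 ] cab 0.1053 0.2793
bartop [0.4722 0.1664 0.15  ] cab -0.0099 0.2277
barbot [0.4957 0.1298 0.15  ] cab 0.0097 0.1889
((26.5, 49.0), (60.0, 19.0), 90.0)
[0.48304508 0.1495536  0.15      ]
t 5.28 pos [0.4869 0.135  0.2297] F [-0.3  0.4  0.6] op 0.702
shift [0.048 0.014 0.282] turn [ 0.     0.001 -0.016] rows 2.061945741805724 0.10114475736553166
```

>>> step_arm(
  steps=[
    [0.045, 0.012, 0.08, 0, 0, -0.01, -0.4],
    [0.045, 0.012, 0.16, 0, 0, -0.01, -0.4],
    [0.045, 0.012, 0.24, 0, 0, -0.01, -0.4],
    [0.045, 0.012, 0.28, 0, 0, -0.01, -0.4],
    [0.045, 0.012, 0.28, 0, 0, -0.01, 0.3],
    [0.045, 0.012, 0.28, 0, 0, -0.01, 1],
    [0.045, 0.012, 0.28, 0, 0, -0.01, 1],
    [0.045, 0.012, 0.28, 0, 0, -0.01, 1],
  ],
)

```text
time_s: 5.95
position: [0.4835, 0.149, 0.1467]
tcp_rot: [[-0.533, 0.846, 0.003], [0.846, 0.533, 0.0], [-0.001, 0.002, -1.0]]
force: [0.2, -0.6, 0.0]
opening: 0.482
grasp_force: 0.0
```

>>> step_arm(
  steps=[
    [0, 0, 0, 0, 0, 0, 1],
    [0, 0, 0, 0, 0, 0, 1],
    [0, 0, 0, 0, 0, 0, 1],
    [0, 0, 0, 0, 0, 0, 1],
  ],
)

```text
time_s: 6.28
position: [0.4826, 0.1492, 0.146]
tcp_rot: [[-0.534, 0.846, 0.001], [0.846, 0.534, 0.0], [-0.0, 0.001, -1.0]]
force: [0.5, -0.0, 0.3]
opening: 0.179
grasp_force: 0.0
```

Run:
```python
from h import *
s=read_state();print(s['joint_positions'].round(1) if hasattr(s['joint_positions'],'round') else s['joint_positions'],s['moment'],s['grasp_force'])
to(s['position'],-22.6)
```

```text
[  4.5  30.1 104.7  -0.   45.2 -27.8] [-0.02730908 -0.00202597 -0.00363984] 0.0
t 6.28 pos [0.4826 0.1492 0.146 ] F [ 0.5 -0.   0.3] op 0.179
shift [0. 0. 0.] turn [1.000e-03 0.000e+00 1.219e+00] rows 0.0 7.661879172313807
```

>>> step_arm(
  steps=[
    [0, 0, 0, 0, 0, 0, 1],
    [0, 0, 0, 0, 0, 0, 1],
    [0, 0, 0, 0, 0, 0.1, 1],
    [0, 0, 0, 0, 0, 0.2, 1],
  ],
)

```text
time_s: 6.62
position: [0.4829, 0.1494, 0.1459]
tcp_rot: [[-0.392, 0.92, 0.001], [0.92, 0.392, 0.0], [-0.0, 0.001, -1.0]]
force: [-0.3, 0.5, 1.1]
opening: 0.16
grasp_force: 30.0
```

>>> step_arm(
  steps=[
    [0, 0, 0, 0, 0, 0.1, 1],
    [0, 0, 0, 0, 0, 0.2, 1],
    [0, 0, 0, 0, 0, 0.3, 1],
    [0, 0, 0, 0, 0, 0.4, 1],
    [0, 0, 0, 0, 0, 0.5, 1],
    [0, 0, 0, 0, 0, 0.6, 1],
    [0, 0, 0, 0, 0, 0.7, 1],
    [0, 0, 0, 0, 0, 0.8, 1],
  ],
)

```text
time_s: 7.28
position: [0.4833, 0.1494, 0.1459]
tcp_rot: [[0.224, 0.975, 0.002], [0.975, -0.224, 0.0], [0.001, 0.002, -1.0]]
force: [-0.2, 0.9, 1.3]
opening: 0.163
grasp_force: 30.0
```

Run:
```python
from h import *
s=read_state();print(s['moment'].round(2),s['grasp_force'])
to(s['position'],-22.6)
```

```text
[-0.03  0.03  0.12] 29.99655703548342
t 7.28 pos [0.4833 0.1494 0.1459] F [-0.2  0.9  1.3] op 0.163
shift [0. 0. 0.] turn [ 0.002 -0.001  0.215] rows 0.0 1.3491646599741198
```

>>> step_arm(
  steps=[
    [0, 0, 0, 0, 0, 0.11, 1],
    [0, 0, 0, 0, 0, 0.22, 1],
    [0, 0, 0, 0, 0, 0.22, 1],
    [0, 0, 0, 0, 0, 0.22, 1],
  ],
)

```text
time_s: 7.62
position: [0.4835, 0.1493, 0.1459]
tcp_rot: [[0.384, 0.923, 0.002], [0.923, -0.384, 0.0], [0.001, 0.002, -1.0]]
force: [0.7, 1.3, 1.8]
opening: 0.162
grasp_force: 30.0
```

>>> step_arm(
  steps=[
    [0, 0, 0, 0, 0, 0, -0.2],
    [0, 0, 0, 0, 0, 0, -0.2],
    [0, 0, 0, 0, 0, 0, -0.2],
    [0, 0, -0.1, 0, 0, 0, -0.2],
    [0, 0, -0.2, 0, 0, 0, -0.2],
    [0, 0, -0.3, 0, 0, 0, 0.5],
    [0, 0, -0.3, 0, 0, 0, 1],
    [0, 0, -0.3, 0, 0, 0, 1],
  ],
)

```text
time_s: 8.28
position: [0.4831, 0.1493, 0.2369]
tcp_rot: [[0.384, 0.923, 0.003], [0.923, -0.384, 0.0], [0.001, 0.003, -1.0]]
force: [-0.0, 0.1, -0.3]
opening: 0.388
grasp_force: 0.0
```

Run:
```python
from h import *
im,cam=snap('wrist','w6')
knob(im,cam)
# above level, yaw 2
to([.512,-.01,.2],2)
```

```text
knob c [0.4864 0.1533 0.15  ] len [np.float64(0.0137), np.float64(0.0495)] dir 67.9 angle -0.19161390544044532
t 8.33 pos [0.482  0.1491 0.2356] F [ 0.2 -0.8 -1. ] op 0.344
shift [-0.451  0.296  0.119] turn [-0.     0.    -0.547] rows 3.9758780255893744 3.4381214515957055
```

>>> step_arm(
  steps=[
    [-0.35, 0.24, 0, 0, 0, -0.48, 1],
    [-0.35, 0.24, 0, 0, 0, -0.48, 1],
    [-0.35, 0.24, 0, 0, 0, -0.48, 1],
    [-0.35, 0.24, 0, 0, 0, -0.48, 1],
    [-0.35, 0.24, 0, 0, 0, -0.48, 1],
    [-0.35, 0.24, 0, 0, 0, -0.48, 1],
    [-0.35, 0.24, 0, 0, 0, -0.48, 1],
  ],
)

```text
time_s: 8.92
position: [0.5072, 0.0253, 0.2342]
tcp_rot: [[0.019, 1.0, -0.004], [1.0, -0.019, 0.001], [0.001, -0.004, -1.0]]
force: [0.5, 0.7, -0.7]
opening: 0.003
grasp_force: 0.0
```

Run:
```python
from h import *
import pickle
im,cam=snap('wrist','w7'); pickle.dump(cam,open('w7.pkl','wb'))
print('green',blobs(mask(im,(40,80,80),(80,255,255)),30))
to([.512,-.01,.2],4.8)
```

```text
green [([307, 183, 28, 72, 1239], [321.1, 223.2])]
t 8.97 pos [0.5073 0.0256 0.2345] F [ 0.3 -0.5  0.5] op 0.005
shift [-0.119  0.018  0.115] turn [-0.004 -0.001 -0.129] rows 1.1946979794979962 0.8141377940210067
```

View pics/w7.png

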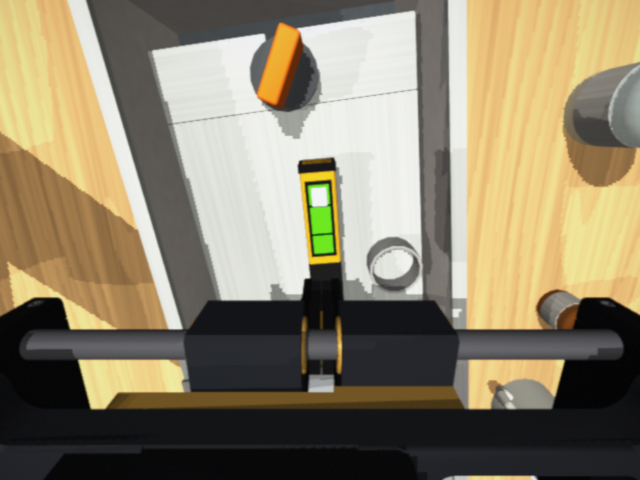

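The patch's front edge is at (324,263), the vial at (320,219), and the level's far end at (318,165). The bubble sits at the + end, as expected with the shelf up.

Run:
```python
from h import *
import pickle
cam=pickle.load(open('w7.pkl','rb'))
P={}
for n,u,v,z in [('vial',320.5,219,.124),('patch+',324,264,.1225),('end',318.5,172,.128)]:
    P[n]=ray(cam,u,v,z); print(n,P[n].round(4))
d=P['end']-P['patch+']; d[2]=0; d/=np.linalg.norm(d); a=np.degrees(np.arctan2(d[1],d[0])); print('yaw',a-90)
c1=P['patch+']-.022*d; c2=P['vial']-.058*d; print(c1,c2)
c=c1; to([c[0],c[1],.16],a-90)
```

```text
vial [0.5079 0.0465 0.124 ]
patch+ [0.5099 0.0092 0.1225]
end [0.5072 0.0821 0.128 ]
yaw 2.1513622092827944
[ 0.51072384 -0.01279099  0.1225    ] [ 0.51003742 -0.0114679   0.124     ]
t 8.97 pos [0.5073 0.0256 0.2345] F [ 0.3 -0.5  0.5] op 0.005
shift [-0.128  0.014  0.248] turn [-0.004 -0.001 -0.071] rows 2.012098918922649 0.44451444859508227
```

>>> step_arm(
  steps=[
    [-0.126, 0.012, 0.06, 0, 0, -0.07, 1],
    [-0.126, 0.012, 0.14, 0, 0, -0.07, 1],
    [-0.126, 0.012, 0.2, 0, 0, -0.07, 1],
    [-0.126, 0.012, 0.25, 0, 0, -0.07, 1],
    [-0.126, 0.012, 0.25, 0, 0, -0.07, 1],
  ],
)

```text
time_s: 9.38
position: [0.5088, -0.0116, 0.1577]
tcp_rot: [[-0.038, 0.999, -0.007], [0.999, 0.038, 0.002], [0.002, -0.007, -1.0]]
force: [-1.2, 0.1, 0.3]
opening: 0.007
grasp_force: 0.0
```

>>> step_arm(
  steps=[
    [0, 0, 0.01, 0, 0, 0, 1],
    [0, 0, 0.02, 0, 0, 0, 1],
    [0, 0, 0.03, 0, 0, 0, 1],
    [0, 0, 0.04, 0, 0, 0, 1],
    [0, 0, 0.04, 0, 0, 0, 1],
  ],
)

```text
time_s: 9.8
position: [0.5114, -0.0131, 0.1486]
tcp_rot: [[-0.037, 0.999, 0.0], [0.999, 0.037, -0.0], [-0.0, 0.0, -1.0]]
force: [0.7, 0.0, -0.8]
opening: 0.01
grasp_force: 0.0
```

>>> step_arm(
  steps=[
    [0, 0, 0.005, 0, 0, 0, 1],
    [0, 0, 0.01, 0, 0, 0, 1],
    [0, 0, 0.015, 0, 0, 0, 1],
    [0, 0, 0.015, 0, 0, 0, 1],
  ],
)

```text
time_s: 10.13
position: [0.5115, -0.0132, 0.1441]
tcp_rot: [[-0.037, 0.999, 0.0], [0.999, 0.037, 0.0], [0.0, 0.0, -1.0]]
force: [-0.1, 2.7, 2.8]
opening: 0.003
grasp_force: 1.3
```

>>> step_arm(
  steps=[
    [0, 0, 0.005, 0, 0, 0, 1],
    [0, 0, 0.01, 0, 0, 0, 1],
    [0, 0, 0.01, 0, 0, 0, 1],
  ],
)

```text
time_s: 10.38
position: [0.5114, -0.0131, 0.1411]
tcp_rot: [[-0.037, 0.999, 0.0], [0.999, 0.037, 0.0], [0.0, 0.0, -1.0]]
force: [0.0, 2.6, 3.5]
opening: 0.005
grasp_force: 1.9
```

>>> step_arm(
  steps=[
    [0, 0, 0.004, 0, 0, 0, 1],
    [0, 0, 0.007, 0, 0, 0, 1],
    [0, 0, 0.007, 0, 0, 0, 1],
  ],
)

```text
time_s: 10.63
position: [0.5114, -0.0129, 0.1401]
tcp_rot: [[-0.037, 0.999, 0.0], [0.999, 0.037, 0.001], [0.001, 0.0, -1.0]]
force: [-1.7, 3.8, 12.2]
opening: 0.006
grasp_force: 6.2
```

>>> step_arm(
  steps=[
    [0, 0, 0.003, 0, 0, 0, 1],
    [0, 0, 0.003, 0, 0, 0, 1],
  ],
)

```text
time_s: 10.8
position: [0.5114, -0.0129, 0.14]
tcp_rot: [[-0.037, 0.999, 0.001], [0.999, 0.037, 0.0], [0.0, 0.001, -1.0]]
force: [-3.8, 4.4, 19.1]
opening: 0.006
grasp_force: 9.3
```

>>> step_arm(
  steps=[
    [0, 0, -0.0028, 0, 0, 0, 1],
    [0, 0, -0.0028, 0, 0, 0, 1],
    [0, 0, -0.0028, 0, 0, 0, 1],
    [0, 0, -0.0028, 0, 0, 0, 1],
    [0, 0, -0.0028, 0, 0, 0, 1],
    [0, 0, -0.0028, 0, 0, 0, 1],
    [0, 0, -0.0028, 0, 0, 0, 1],
    [0, 0, -0.0028, 0, 0, 0, 1],
  ],
)

```text
time_s: 11.47
position: [0.5114, -0.0129, 0.1401]
tcp_rot: [[-0.037, 0.999, 0.001], [0.999, 0.037, 0.001], [0.0, 0.001, -1.0]]
force: [-2.0, 4.4, 13.7]
opening: 0.008
grasp_force: 6.3
```

>>> step_arm(
  steps=[
    [0, 0, 0, 0, 0, 0, 1],
    [0, 0, 0, 0, 0, 0, 1],
    [0, 0, 0, 0, 0, 0, 1],
    [0, 0, 0, 0, 0, 0, 1],
    [0, 0, 0, 0, 0, 0, 1],
    [0, 0, 0, 0, 0, 0, 1],
    [0, 0, 0, 0, 0, 0, 1],
    [0, 0, 0, 0, 0, 0, 1],
  ],
)

```text
time_s: 12.13
position: [0.5114, -0.0129, 0.1401]
tcp_rot: [[-0.037, 0.999, 0.001], [0.999, 0.037, 0.001], [0.001, 0.001, -1.0]]
force: [-2.3, 4.1, 11.9]
opening: 0.007
grasp_force: 6.3
```

>>> step_arm(
  steps=[
    [0, 0, 0, 0, 0, 0, 1],
    [0, 0, 0, 0, 0, 0, 1],
    [0, 0, 0, 0, 0, 0, 1],
    [0, 0, 0, 0, 0, 0, 1],
    [0, 0, 0, 0, 0, 0, 1],
    [0, 0, 0, 0, 0, 0, 1],
    [0, 0, 0, 0, 0, 0, 1],
    [0, 0, 0, 0, 0, 0, 1],
  ],
)

```text
time_s: 12.8
position: [0.5114, -0.0129, 0.1401]
tcp_rot: [[-0.037, 0.999, 0.001], [0.999, 0.037, 0.001], [0.001, 0.001, -1.0]]
force: [-1.2, 3.4, 13.2]
opening: -0.001
grasp_force: 6.3
```

Run:
```python
from h import *
fs=[]
im,cam=snap('wrist','w8'); g=mask(im,(40,80,80),(80,255,255)); print('green',blobs(g,10))
for i in range(4):
    fs.append(np.array(read_state()['force']).round(1).tolist()); capture('wrist')
print(fs)
cv2.imwrite('pics/w8c.png',cv2.resize(im[120:320,220:420,::-1],(600,600),interpolation=cv2.INTER_CUBIC))
```

```text
green [([297, 121, 36, 36, 1231], [314.8, 138.3]), ([299, 158, 35, 46, 849], [316.2, 178.3]), ([301, 205, 33, 31, 971], [317.5, 220.3])]
[[-2.7, 3.5, 13.0], [-2.1, 3.3, 13.1], [-2.4, 4.1, 13.2], [-3.2, 3.7, 13.3]]
```

View pics/w8c.png

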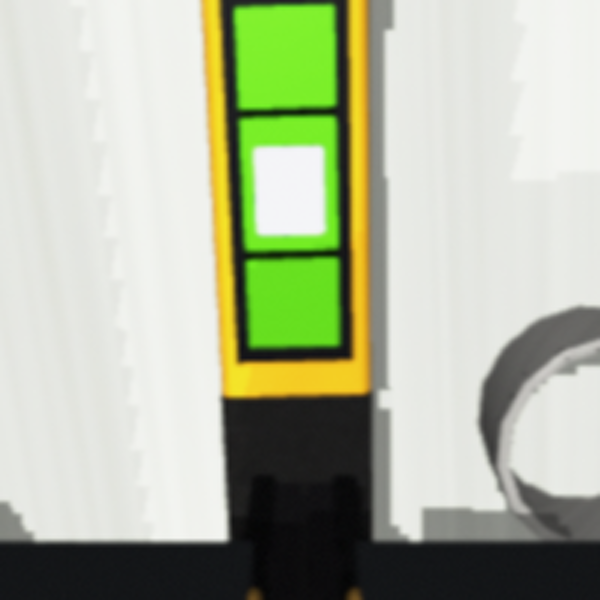

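The bubble (rows 147–234) is between the two lines (rows 112 and 253), with a steady press of about 13 N. The lid is at its stop.

```bash
python3 -c "
from rig import *
print(hand_in())"
```

```text
the job is handed in; nothing more can be done
None
```

I handed the job in with the lid slid open to its stop, the knob at about -0.19 rad, and the level held pressed on the shelf at about 13 N with the bubble between its two lines; no verdict came back.

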